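# Load the sample holder under the colour meter's spring clip

### The job

On the colour meter's loading stage, press the press bar of the spring clip down with one fingertip and hold it down while the other fingertip pushes the sample holder along its channel, under the raised jaw, until it is fully home against the stop; only then let the clip go, so that its jaw comes down on the holder. Push the holder only: do not pinch, lift or tip it, and leave the bottles, jar and other things around the stage where they are.

Things in the scene. Friction and masses are not known exactly. Their poses are not given: they have to be found in the camera images.
- stage: Fixed loading stage of a bench colour meter: 200 x 140 x 22 mm dark metal base. Origin: centre of its underside; z up. 'Bed' = its top, 22 mm above the table. A channel runs along stage x, centred at y = -26 mm, 64 mm wide between rails 6 mm high, open at the -x end. The meter's white housing, 62 mm above the table, stands from x = +101 mm on. With the holder home, its origin is at x = +50 mm.
- holder: Sample holder, loose in the channel short of the clip's jaw: steel plate 60 x 60 x 8 mm, about 0.1 kg, round orange window on top. Origin: centre of its underside; x points to its front edge (+30 mm, towards the stop). Along its rear edge an upturned flange, 3 mm thick, reaches 26 mm above the bed, its rear face at x = -30 mm. Pushed on the flange it slides to stage +x.
- stop (a point): Foot of the near face of the end stop that closes the far end of the channel: at stage x = +80 mm, y = -26 mm, on the bed. The stop is 12 mm high. Its axes are the stage's.
- clip (a joint): Angle of the spring clip, rad: 0 = shut, 0.7 = fully open. It rocks about a 7 mm barrel along stage x at y = +20 mm, 13 mm above the bed, between lugs 19 mm high at x = -81 and +78 mm. Pressing its bar (+y side) lifts its jaw (-y side). Below about 0.25 the jaw blocks the holder; above 0.30 the holder passes beneath. Let go, it springs down and rests on the holder at about 0.2.
- clip_pad (a point): Middle of the top face of the clip's press bar, moving with it: a 3 mm plate 97 mm long, stage x = -75 to +22 mm, from the barrel out to y = +63 mm. Shut it slopes up outwards by 20 degrees (outer edge 30 mm above the bed); level at 0.35 rad. A fingertip at y = +40 to +55 mm, 11 to 12 mm above the bed, holds about 0.5 rad with 5 to 8 N.
- clip_jaw (a point): Tip of the clip's jaw, a 3 mm steel plate 20 mm long, stage x = +52 to +72 mm, that reaches 30 mm from the barrel over the edge of the channel; shut, its tip is down at the bed. The press bar lies beside the whole path of the flange: one finger can slide along the bar in x, pressing, while the other, 50 to 85 mm beside it, pushes the flange.
- bottle_a: Bystander: filled sauce bottle, 44 mm diameter, 158 mm tall with its white cap. Origin: centre of its underside. Leave it where it stands.
- bottle_b: Bystander: filled sauce bottle like the others. Origin: centre of its underside. Leave it where it stands.
- bottle_c: Bystander: filled sauce bottle like the others. Origin: centre of its underside. Leave it where it stands.
- jar: Bystander: small amber glass jar, 56 mm diameter, 60 mm tall. Origin: centre of its underside. Leave it where it stands.
- cap: Bystander: spare white bottle cap, 34 mm diameter, 28 mm tall. Origin: centre of its underside. Leave it where it stands.
- cup: Bystander: open steel cup, 72 mm diameter, 75 mm tall. Origin: centre of its underside. Leave it where it stands.
- spatula: Bystander: black plastic spatula, about 280 mm long, lying flat, beside the stage. Its axis x runs along it; leave it where it lies.
- weight: Bystander: dark steel knob weight, 36 mm diameter, 50 mm tall. Origin: centre of its underside. Leave it where it stands.
Not all that is in view belongs to the job. There is more than one size of the holder; the job needs the smallest.

How it is judged (in metres and radians):
On the way, in this order (a step that is already met when the one before it is completed fails the run):
1. the clip is held open by a finger while the holder is still short of the jaw (value of joint clip above 0.25 rad and contact force between the fingers and clip above 0.5 N and x of holder in the frame of stage below 0.024 m), for 0.1 s.
2. the holder is home against the stop while a finger still holds the clip open (x of holder in the frame of stage between 0.047 and 0.053 m and y of holder in the frame of stage between -0.031 and -0.021 m and z of holder in the frame of stage below 0.0245 m and value of joint clip above 0.25 rad and contact force between the fingers and clip above 0.5 N), for 0.2 s.
At the end, for the whole second after the job is handed in: The holder lies flat and at rest in the channel with its front edge within 3 mm of the stop, and the released clip's jaw presses on it (more than 1 N) (x of holder in the frame of stage between 0.047 and 0.053 m and y of holder in the frame of stage between -0.031 and -0.021 m and z of holder in the frame of stage below 0.0245 m and angle between the x axis of holder and the x axis of stage, either way round below 0.1 rad and value of joint clip between 0.1 and 0.3 rad and contact force between clip and holder above 1 N and linear speed of holder below 0.01 m/s); the robot touches nothing.
It fails at once if the sample holder is lifted or tipped (z of holder in the frame of stage above 0.029 m or angle between holder's own z axis and vertical above 0.15 rad).
It fails at once if a bystander is pushed aside by more than 15 mm (distance of any of bottle_a, bottle_b, bottle_c, jar, cap, cup, spatula, weight from where it was at the start of the episode above 0.015 m).
It also fails if it takes over 35 s, if anything falls off the work surface, if the arm or the gripper's body presses on something with over 40 N, if the wrist force passes 120 N, or if a joint passes its speed limit or range.

### The arm

A 6-joint arm with a two-finger parallel gripper is mounted at the origin on the work surface. World frame = base frame: x ahead of the robot, y to its left, z up, the work surface at z = 0. Lengths are in mm, angles in rad, forces in N, time in s.
With the tool pointing down it reaches from about 325 to 775 mm from the base axis. Payload 9.3 kg.
Tool frame: the origin (TCP) lies midway between the tips of the shut fingers; the grasp point (between the pads) lies 19 mm behind it; z points along the fingers, y is the line along which they close (so a half turn about z gives the same grasp; the last joint's range is limited). The gripper opens to 85 mm and grips with 20 to 120 N. Pads are 22 mm wide; open, the fingers measure 114 mm over their backs; the gripper's body (76 mm by 85 mm) begins 54 mm behind the grasp point. The pads swing forward as they close: fully open they stand 13 mm farther back than shut.
Start: joints at [1.077, 0.259, 0.021, 1.334, 0, 1.418], TCP at [183.834, 518.365, 231.279] pointing down, gripper open.
Joint ranges: [-3.04, 3.04], [-0.91, 1.82], [-1.04, 1.36], [-1.92, 1.95], [-1.52, 1.45], [-3.14, 3.14]. Speed limits (rad/s): [2.22, 2.22, 2.79, 3.14, 3.14, 3.14].

### API

Orientations are given as a unit quaternion [x, y, z, w].
In Python, from cell import r gives the robot as it stands.
- The arm moves only by the tool arm_command, never from a script. Its argument "targets" is a list of rows, each a list of 4 numbers: the shift along the tool's x, y, z in m, then the turn about the tool's z in rad. A call has 1 to 20 rows; each row is the pose to reach, as a shift and turn from the pose commanded when the call began, along the tool's axes at that moment; what a row does not reach only later rows make up. A row lasts 1/12 s, in which the tool goes at most 41.7 mm and 7.16 degrees, less where a joint would pass 70% of its speed; a pose out of reach is approached as far as the arm can. A call with a gripper value outside its range is refused whole. "gripper" is the finger opening in m, from 0 to 0.0854, set as the call begins (left out, the last holds). The fingers move at their own pace and stop on an object; "force" is the grip in N (left out, the last holds). Time passes only in rows, so rows that repeat a pose let the fingers close. It gives the time, the measured TCP pose, the force, the opening and the grip force at its end, in the units of the state.
- r.sense(): the state, without advancing time (a new reading comes with each control period).
- r.read_camera(name): name is "side" or "top"; returns the picture (400x640x3 uint8, red, green, blue); there is no depth.
- r.camera_params(name): a dict with "fx", "fy", "cx", "cy" (pixels), "rvec" (rotation vector, rad) and "tvec" (3), from world to camera coordinates, as OpenCV has them. Camera axes: x right, y down, z forward; pixel columns grow to the right and rows downward; lengths in mm; the calibration is good to about 2 mm. A picture is of the moment at which its call begins. camera_params takes no time and is no camera call.
- r.close_job(): hands the job in; it is judged then, once.
The state is a dict: "time_s": time; "joint_positions": joint angles; "joint_velocities": joint speeds; "tau": joint torques, N m; "ee_pos": TCP position; "tool_rot": TCP orientation; "wrist_force": force on the tool from outside, world axes, zero at the start; "moment": the same for the moment, N m; "width": finger opening in mm; "finger_force": force on a finger pad.
Only numpy, scipy, OpenCV 4.12 (cv2) and the standard library are available. Lean on these libraries where they do the work, as an engineer would, in place of code of your own. Each camera call takes 0.05 s, during which the arm holds its last target. There are 200 camera calls.

## Working session

There is one attempt and no reset: what is moved stays moved. The work goes in short steps, Python scripts to look and compute and a tool call to move; the robot and the scene stay as the last step left them, time stands still between calls to the robot, and variables do not carry over. Pictures are saved under pics/ and viewed, at most 10 in all, crops included, and the job is handed in when it is done.

Besides the shell and the picture viewer there is one more tool, called after "Request:" by a JSON object that holds its "op" and its "data". arm_command: Moves the arm, as the interface text tells. Its arguments: {"type":"object","properties":{"targets":{"type":"array"},"gripper":{"type":"number"},"force":{"type":"number"}},"required":["targets"]}

```bash
mkdir -p pics
python3 - <<'E'
from cell import r
import cv2,json
for n in("side","top"):
    cv2.imwrite(f"pics/{n}0.png",r.read_camera(n)[:,:,::-1]); print(n,r.camera_params(n))
print(r.sense())
E
```

```text
side {'fx': 432.4439290590087, 'fy': 432.4439290590087, 'cx': 315.42095160796157, 'cy': 200.2094329208325, 'rvec': array([ 2.47988283, -0.30036119,  0.11901574]), 'tvec': array([-478.26242849,  150.79620908,  893.32343876])}
top {'fx': 425.06516342239905, 'fy': 425.06516342239905, 'cx': 321.7521760104533, 'cy': 201.19299536736648, 'rvec': array([ 2.18450345, -2.22526478,  0.06217002]), 'tvec': array([ 60.19181216, 506.10884539, 976.35320528])}
{'time_s': 0.1, 'joint_positions': array([ 1.07741221e+00,  2.59167787e-01,  2.08377213e-02,  1.33368386e+00,
       -1.08036477e-05,  1.41821053e+00]), 'joint_velocities': array([-0.00041108, -0.00121008,  0.00115971, -0.00105421,  0.0001818 ,
        0.00035236]), 'tau': array([ 4.57612667e-03, -5.56691229e+01,  3.45075274e+01,  1.15457206e-02,
       -1.65622969e-04, -1.00384469e-05]), 'ee_pos': array([183.71579638, 518.15257137, 230.70931267]), 'tool_rot': array([ 1.69575708e-01,  9.85516975e-01, -5.79034476e-04, -1.88109630e-04]), 'wrist_force': array([ 0.43459132, -0.29966723,  0.36371724]), 'moment': array([-0.0028749,  0.0063421,  0.0364684]), 'finger_force': 0.0, 'width': 85.09608219911972}
```

View pics/top0.png

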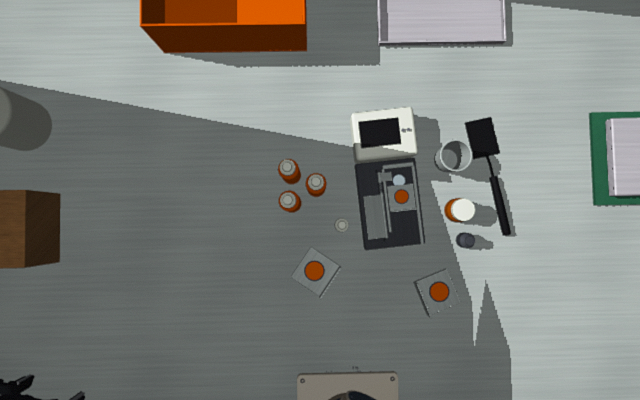

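View pics/side0.png

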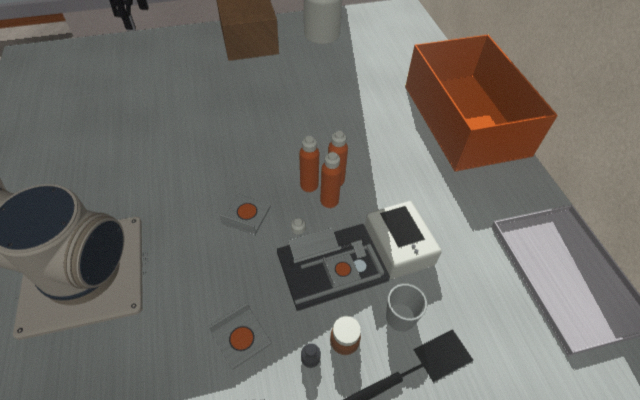

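Run:
```python
import cv2,numpy as np
t=cv2.imread("pics/top0.png")[95:260,270:500]; s=cv2.imread("pics/side0.png")[190:320,260:460]
def up(a,k): 
    a=cv2.resize(a,None,fx=k,fy=k,interpolation=cv2.INTER_CUBIC); return np.clip(255*(a/255.)**.6,0,255).astype(np.uint8)
cv2.imwrite("pics/tz.png",up(cv2.imread("pics/top0.png")[145:255,345:440],5)); cv2.imwrite("pics/sz.png",up(s,4))
```

```text
(no output)
```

View pics/tz.png

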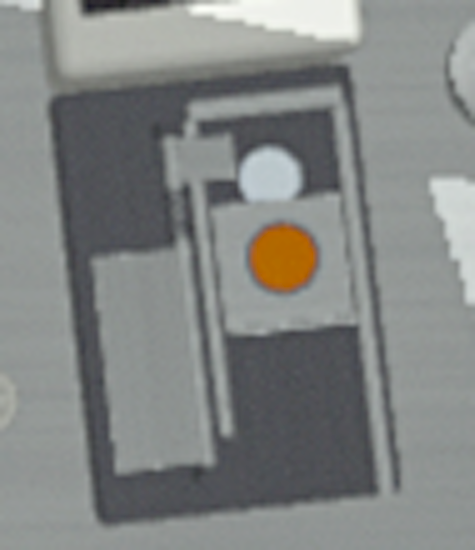

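View pics/sz.png

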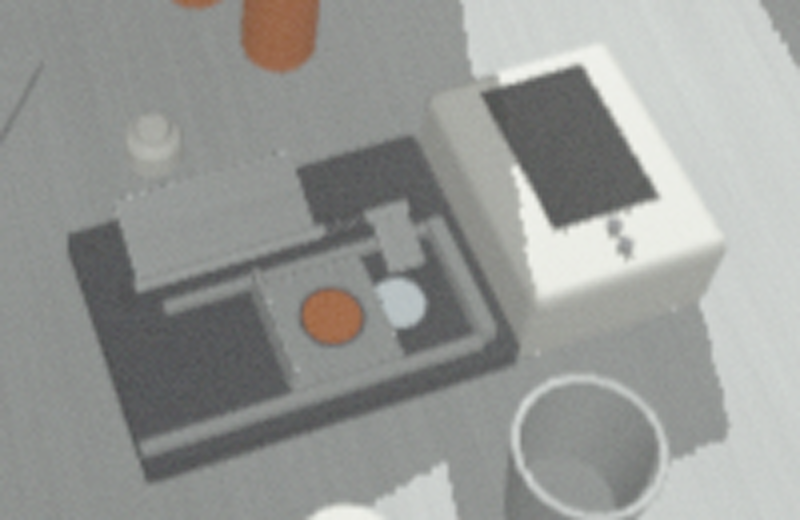

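```bash
cat > h.py <<'E'
import cv2,numpy as np
from cell import r
def ray(n,uv,z):
    p=r.camera_params(n);R=cv2.Rodrigues(p["rvec"])[0];K=np.array([[p["fx"],0,p["cx"]],[0,p["fy"],p["cy"]],[0,0,1]])
    c=-R.T@p["tvec"];d=R.T@np.linalg.inv(K)@[uv[0],uv[1],1];return (c+d*(z-c[2])/d[2])[:2]
def fit(S,W):
    S=np.array(S,float);W=np.array(W);a=S-S.mean(0);b=W-W.mean(0)
    th=np.arctan2((a[:,0]*b[:,1]-a[:,1]*b[:,0]).sum(),(a*b).sum());R=np.array([[np.cos(th),-np.sin(th)],[np.sin(th),np.cos(th)]])
    t=W.mean(0)-R@S.mean(0);return th,R,t,W-(S@R.T+t)
def window(n,box):
    im=cv2.cvtColor(r.read_camera(n),cv2.COLOR_RGB2HSV);m=cv2.inRange(im,(3,120,60),(22,255,255))
    k=np.zeros_like(m);x0,y0,x1,y1=box;k[y0:y1,x0:x1]=m[y0:y1,x0:x1];M=cv2.moments(k,True);return np.array([M["m10"],M["m01"]])/M["m00"]
E
python3 - <<'E'
from h import *
tz=lambda u,v:(344.6+u/5,144.6+v/5)
sz=lambda u,v:(259.6+u/4,189.6+v/4)
F=[("top",tz(350,66),22,(100,-70)),("top",tz(400,490),22,(-100,-70)),("top",tz(52,98),22,(100,70)),("top",tz(92,258),52,(22,63)),("top",tz(115,475),52,(-75,63)),
("side",sz(70,238),22,(-100,70)),("side",sz(413,137),22,(100,70)),("side",sz(517,345),22,(100,-70)),("side",sz(118,205),52,(-75,63)),("side",sz(285,153),52,(22,63))]
W=[ray(n,p,z) for n,p,z,_ in F]
for sel in("top","side",""):
    i=[k for k in range(len(F)) if F[k][0].startswith(sel)]
    th,R,t,e=fit([F[k][3] for k in i],[W[k] for k in i]);print(sel,th,t,e.round(1).tolist())
for n,b in(("top",(390,185,415,210)),("side",(333,260,355,278))):
    p=ray(n,window(n,b),30);print(n,p,"stage",R.T@(p-t))
# flange top corners
for n,p in(("top",tz(230,334)),("top",tz(358,324)),("side",sz(252,272)),("side",sz(292,388))): print(R.T@(ray(n,p,48)-t))
E
```

```text
top 0.09020658870378738 [ 498.46616845 -105.12883827] [[-1.2, 0.2], [2.1, 0.8], [-1.1, -0.9], [0.1, -0.4], [0.1, 0.3]]
side 0.1018311646760099 [ 500.9570767 -109.2135573] [[2.8, -0.7], [-1.1, -2.4], [-3.0, 3.7], [3.1, -0.7], [-1.8, 0.1]]
 0.09442646052690427 [ 499.58913829 -107.16835243] [[-2.6, 1.8], [0.7, 3.2], [-1.9, 0.7], [-0.8, 1.6], [-0.8, 2.7], [3.7, -3.5], [-0.3, -3.7], [-1.2, 2.5], [4.0, -3.4], [-0.9, -1.9]]
top [ 514.66276233 -130.30551458] stage [ 12.82495797 -24.45532391]
side [ 516.23717879 -131.38142623] stage [ 14.29091699 -25.67488826]
[-19.20107138   6.73713441]
[-21.22793844 -50.86611019]
[-18.92232461   2.19618133]
[-22.51935589 -63.66942956]
```

Request:
{"op": "arm_command", "data": {"targets": [[-0.009, -0.01, 0, -0.01], [-0.028, -0.03, 0, -0.03], [-0.051, -0.054, 0, -0.05], [-0.079, -0.084, 0, -0.07], [-0.105, -0.111, 0, -0.1], [-0.131, -0.138, 0, -0.12], [-0.158, -0.167, 0, -0.15], [-0.186, -0.197, 0, -0.18], [-0.214, -0.226, 0, -0.2], [-0.242, -0.256, 0, -0.23], [-0.27, -0.285, 0, -0.25], [-0.298, -0.315, 0, -0.28], [-0.326, -0.344, 0, -0.3], [-0.354, -0.374, 0, -0.33], [-0.382, -0.403, 0, -0.36], [-0.41, -0.433, 0, -0.38], [-0.436, -0.46, 0, -0.41], [-0.457, -0.482, 0, -0.43], [-0.466, -0.492, 0, -0.434], [-0.466, -0.492, 0, -0.434]], "gripper": 0.06, "force": 40}}

```text
time_s: 1.87
ee_pos: [459.4, -103.5, 230.6]
tool_rot: [-0.045, 0.999, 0.0, -0.0]
wrist_force: [-0.6, 0.7, -0.4]
width: 60.2
finger_force: 0.0
```

Request:
{"op": "arm_command", "data": {"targets": [[0, 0.002, 0.02, 0], [0, 0.002, 0.05, 0], [0, 0.002, 0.085, 0], [0, 0.002, 0.12, 0], [0, 0.002, 0.15, 0], [0, 0.002, 0.165, 0], [0, 0.002, 0.165, 0], [0, 0.002, 0.165, 0]]}}

```text
time_s: 2.53
ee_pos: [457.8, -98.0, 66.4]
tool_rot: [-0.047, 0.999, 0.0, -0.001]
wrist_force: [-0.2, -0.2, 1.1]
width: 60.1
finger_force: 0.0
```

Run:
```python
from h import *
def up(a,k): 
    a=cv2.resize(a,None,fx=k,fy=k,interpolation=cv2.INTER_CUBIC); return np.clip(255*(a/255.)**.6,0,255).astype(np.uint8)
a=up(r.read_camera("side")[190:320,260:400,::-1],4);b=up(r.read_camera("top")[145:255,345:440,::-1],4)[:,:]
h=max(a.shape[0],b.shape[0]);o=np.zeros((h,800,3),np.uint8);o[:a.shape[0],:a.shape[1]]=a;o[:b.shape[0],a.shape[1]:][:, :240]=b[:,:240]
cv2.imwrite("pics/c1.png",o)
```

```text
(no output)
```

View pics/c1.png

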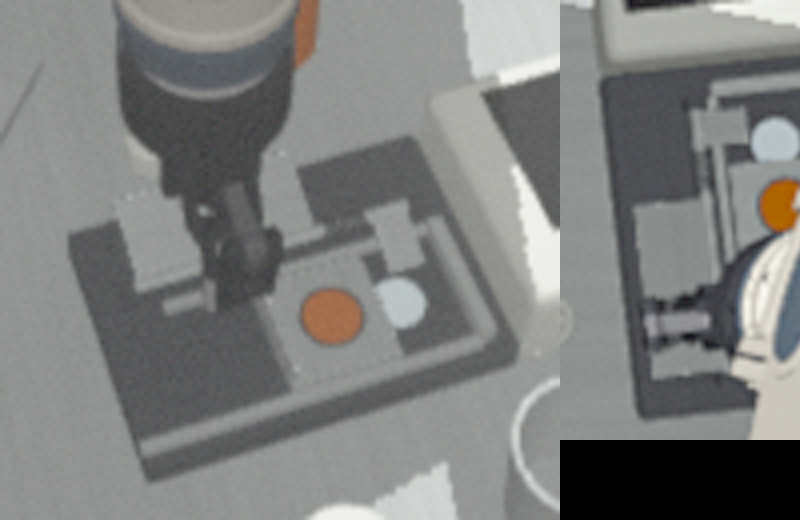

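Request:
{"op": "arm_command", "data": {"targets": [[0, -0.003, 0.006, 0], [0, -0.003, 0.012, 0], [0, -0.003, 0.016, 0], [0, -0.003, 0.018, 0], [0, -0.003, 0.018, 0]]}}

```text
time_s: 3.05
ee_pos: [458.3, -102.0, 47.8]
tool_rot: [-0.046, 0.999, 0.0, -0.0]
wrist_force: [0.0, 0.7, -1.4]
width: 60.0
finger_force: 0.0
```

Run:
```python
from h import *
th=.093;R=np.array([[np.cos(th),-np.sin(th)],[np.sin(th),np.cos(th)]]);t=np.array([499.5,-106.5])
for z in(66,70,75): print(z,R.T@(ray("side",(259.6+243/4,189.6+303/4),z)-t),R.T@(ray("top",(344.6+88/4,144.6+322/4),z)-t))
```

```text
66 [-32.79343531 -22.59044515] [-43.12715952  65.08470731]
70 [-33.61401159 -24.60739944] [-43.02767306  65.54547092]
75 [-34.63973194 -27.12859231] [-42.90331497  66.12142544]
```

Request:
{"op": "arm_command", "data": {"targets": [[0, 0, 0.002, 0], [0, 0, 0.003, 0], [0, 0, 0.003, 0]]}}

```text
time_s: 3.3
ee_pos: [458.6, -102.1, 45.1]
tool_rot: [-0.047, 0.999, 0.0, -0.0]
wrist_force: [0.4, -0.6, -0.4]
width: 60.3
finger_force: 0.0
```

Request:
{"op": "arm_command", "data": {"targets": [[0, 0, 0.002, 0], [0, 0, 0.003, 0], [0, 0, 0.003, 0]]}}

```text
time_s: 3.55
ee_pos: [458.6, -102.1, 42.1]
tool_rot: [-0.047, 0.999, 0.0, -0.0]
wrist_force: [1.0, -0.1, -0.7]
width: 60.0
finger_force: 0.0
```

Request:
{"op": "arm_command", "data": {"targets": [[0, 0, 0.002, 0], [0, 0, 0.003, 0], [0, 0, 0.003, 0]]}}

```text
time_s: 3.8
ee_pos: [458.8, -102.0, 39.3]
tool_rot: [-0.047, 0.999, 0.0, 0.0]
wrist_force: [0.3, 1.2, 2.9]
width: 60.1
finger_force: 1.5
```

Request:
{"op": "arm_command", "data": {"targets": [[0, 0, 0.002, 0], [0, 0, 0.003, 0], [0, 0, 0.003, 0]]}}

```text
time_s: 4.05
ee_pos: [458.9, -102.0, 36.3]
tool_rot: [-0.047, 0.999, 0.0, 0.0]
wrist_force: [0.4, 1.9, 4.8]
width: 60.5
finger_force: 2.0
```

Request:
{"op": "arm_command", "data": {"targets": [[0, 0, 0.002, 0], [0, 0, 0.004, 0], [0, 0, 0.005, 0], [0, 0, 0.005, 0]]}}

```text
time_s: 4.38
ee_pos: [458.9, -101.7, 31.3]
tool_rot: [-0.047, 0.999, 0.0, 0.0]
wrist_force: [0.6, 4.3, 6.4]
width: 60.3
finger_force: 3.1
```

Request:
{"op": "arm_command", "data": {"targets": [[0, 0, 0.002, 0], [0, 0, 0.004, 0], [0, 0, 0.005, 0], [0, 0, 0.005, 0]]}}

```text
time_s: 4.72
ee_pos: [458.9, -101.8, 26.5]
tool_rot: [-0.047, 0.999, 0.0, 0.0]
wrist_force: [-0.9, 4.2, 9.3]
width: 60.0
finger_force: 4.5
```

Run:
```python
from h import *
def up(a,k): 
    a=cv2.resize(a,None,fx=k,fy=k,interpolation=cv2.INTER_CUBIC); return np.clip(255*(a/255.)**.6,0,255).astype(np.uint8)
cv2.imwrite("pics/c2.png",up(r.read_camera("side")[210:300,275:400,::-1],6))
```

```text
(no output)
```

View pics/c2.png

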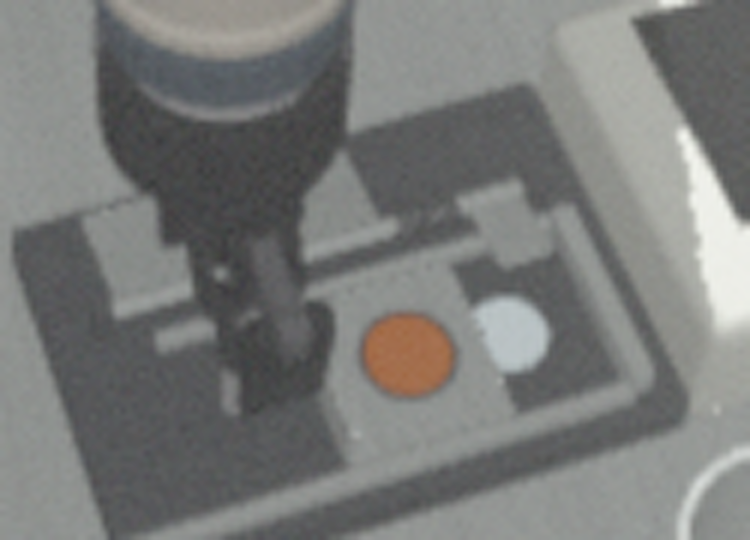

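Request:
{"op": "arm_command", "data": {"targets": [[-0.002, 0, 0, 0], [-0.004, 0, 0, 0], [-0.006, 0, 0, 0], [-0.008, 0, 0, 0], [-0.01, 0, 0, 0], [-0.012, 0, 0, 0], [-0.014, 0, 0, 0], [-0.016, 0, 0, 0], [-0.018, 0, 0, 0], [-0.02, 0, 0, 0], [-0.022, 0, 0, 0], [-0.024, 0, 0, 0], [-0.026, 0, 0, 0], [-0.028, 0, 0, 0], [-0.03, 0, 0, 0], [-0.03, 0, 0, 0]]}}

```text
time_s: 6.1
ee_pos: [487.3, -98.9, 26.1]
tool_rot: [-0.047, 0.999, 0.0, -0.001]
wrist_force: [-5.9, 3.1, 9.1]
width: 59.8
finger_force: 4.6
```

Run:
```python
from h import *
th=.093;R=np.array([[np.cos(th),-np.sin(th)],[np.sin(th),np.cos(th)]]);t=np.array([499.5,-106.5])
im=r.read_camera("side")
p=window("side",(333,250,385,285));print(p,R.T@(ray("side",p,30)-t), R.T@(r.sense()["ee_pos"][:2]-t))
def up(a,k): 
    a=cv2.resize(a,None,fx=k,fy=k,interpolation=cv2.INTER_CUBIC); return np.clip(255*(a/255.)**.6,0,255).astype(np.uint8)
cv2.imwrite("pics/c3.png",up(im[210:300,275:400,::-1],6))
```

```text
[350.56375839 266.14765101] [ 31.97605468 -26.10436556] [-11.46475858   8.68538872]
```

View pics/c3.png

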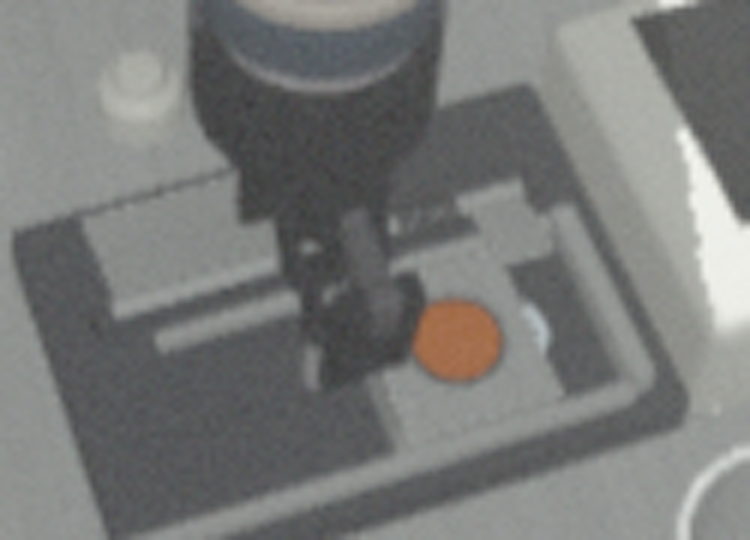

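Request:
{"op": "arm_command", "data": {"targets": [[-0.002, 0, 0, 0], [-0.004, 0, 0, 0], [-0.006, 0, 0, 0], [-0.008, 0, 0, 0], [-0.01, 0, 0, 0], [-0.012, 0, 0, 0], [-0.013, 0, 0, 0], [-0.014, 0, 0, 0], [-0.015, 0, 0, 0], [-0.015, 0, 0, 0]]}}

```text
time_s: 7.03
ee_pos: [502.1, -97.5, 26.1]
tool_rot: [-0.047, 0.999, 0.0, -0.001]
wrist_force: [-6.4, 2.1, 9.0]
width: 60.1
finger_force: 4.5
```

Request:
{"op": "arm_command", "data": {"targets": [[-0.001, 0, 0, 0], [-0.002, 0, 0, 0], [-0.002, 0, 0, 0]]}}

```text
time_s: 7.28
ee_pos: [504.2, -97.3, 26.2]
tool_rot: [-0.047, 0.999, 0.0, -0.001]
wrist_force: [-5.0, 2.1, 8.3]
width: 59.9
finger_force: 4.5
```

Request:
{"op": "arm_command", "data": {"targets": [[-0.001, 0, 0, 0], [-0.0015, 0, 0, 0], [-0.0015, 0, 0, 0]]}}

```text
time_s: 7.53
ee_pos: [505.6, -97.2, 26.2]
tool_rot: [-0.047, 0.999, 0.0, -0.001]
wrist_force: [-4.9, 2.3, 8.7]
width: 60.2
finger_force: 4.6
```

Request:
{"op": "arm_command", "data": {"targets": [[-0.001, 0, 0, 0], [-0.001, 0, 0, 0]]}}

```text
time_s: 7.7
ee_pos: [506.5, -97.1, 26.2]
tool_rot: [-0.047, 0.999, 0.0, -0.001]
wrist_force: [-7.1, 2.3, 9.2]
width: 59.9
finger_force: 4.6
```

Request:
{"op": "arm_command", "data": {"targets": [[-0.001, 0, 0, 0], [-0.001, 0, 0, 0]]}}

```text
time_s: 7.87
ee_pos: [507.5, -97.0, 26.1]
tool_rot: [-0.047, 0.999, 0.0, -0.001]
wrist_force: [-5.6, 1.3, 9.1]
width: 60.2
finger_force: 4.6
```

Run:
```python
from h import *
th=.093;R=np.array([[np.cos(th),-np.sin(th)],[np.sin(th),np.cos(th)]]);t=np.array([499.5,-106.5])
p=window("side",(333,250,385,285));print(p,R.T@(ray("side",p,30)-t), R.T@(r.sense()["ee_pos"][:2]-t))
```

```text
[360.07092199 263.41134752] [ 52.70421063 -26.6032535 ] [8.79543309 8.69570326]
```

Request:
{"op": "arm_command", "data": {"targets": [[-0.001, 0, 0, 0], [-0.001, 0, 0, 0]]}}

```text
time_s: 8.08
ee_pos: [508.6, -96.9, 26.2]
tool_rot: [-0.047, 0.999, 0.0, -0.001]
wrist_force: [-5.5, 1.4, 9.3]
width: 59.9
finger_force: 4.6
```

Request:
{"op": "arm_command", "data": {"targets": [[-0.001, 0, 0, 0], [-0.001, 0, 0, 0]]}}

```text
time_s: 8.25
ee_pos: [509.6, -96.8, 26.2]
tool_rot: [-0.047, 0.999, 0.0, -0.001]
wrist_force: [-6.1, 2.3, 9.0]
width: 59.8
finger_force: 4.6
```

Request:
{"op": "arm_command", "data": {"targets": [[-0.001, 0, 0, 0], [-0.001, 0, 0, 0]]}}

```text
time_s: 8.42
ee_pos: [509.9, -96.8, 26.1]
tool_rot: [-0.047, 0.999, 0.0, -0.002]
wrist_force: [-9.2, 1.7, 10.8]
width: 60.1
finger_force: 6.0
```

Request:
{"op": "arm_command", "data": {"targets": [[-0.0005, 0, 0, 0], [-0.001, 0, 0, 0], [-0.001, 0, 0, 0], [-0.001, 0, 0, 0]]}}

```text
time_s: 8.75
ee_pos: [510.0, -96.8, 26.0]
tool_rot: [-0.046, 0.999, 0.0, -0.003]
wrist_force: [-11.6, 0.1, 13.0]
width: 59.6
finger_force: 7.5
```

Run:
```python
from h import *
th=.093;R=np.array([[np.cos(th),-np.sin(th)],[np.sin(th),np.cos(th)]]);t=np.array([499.5,-106.5])
p=window("side",(333,250,385,285));print(p,R.T@(ray("side",p,30)-t), R.T@(r.sense()["ee_pos"][:2]-t))
im=r.read_camera("side")
def up(a,k): 
    a=cv2.resize(a,None,fx=k,fy=k,interpolation=cv2.INTER_CUBIC); return np.clip(255*(a/255.)**.6,0,255).astype(np.uint8)
cv2.imwrite("pics/c4.png",up(im[210:300,275:400,::-1],6))
```

```text
[361.2 263.2] [ 55.07594219 -26.90427492] [11.30692862  8.70031649]
```

View pics/c4.png

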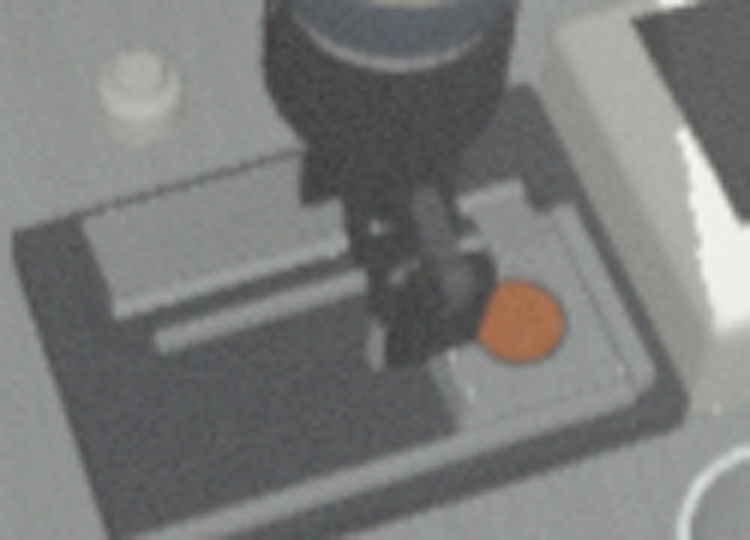

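Request:
{"op": "arm_command", "data": {"targets": [[0, 0, 0, 0], [0.002, 0, 0, 0], [0.004, 0, 0, 0], [0.006, 0, 0, 0], [0.006, 0, 0, 0], [0.006, 0, -0.004, 0], [0.006, 0, -0.009, 0], [0.006, 0, -0.014, 0], [0.006, 0, -0.02, 0], [0.006, 0, -0.03, 0], [0.006, 0, -0.05, 0], [0.006, 0, -0.08, 0], [0.006, 0, -0.11, 0], [0.006, 0, -0.14, 0], [0.006, 0, -0.17, 0], [0.026, 0, -0.19, 0], [0.06, 0, -0.2, 0], [0.095, 0, -0.2, 0], [0.11, 0, -0.2, 0], [0.11, 0, -0.2, 0]]}}

```text
time_s: 10.52
ee_pos: [400.4, -107.0, 227.5]
tool_rot: [-0.046, 0.999, -0.0, 0.0]
wrist_force: [1.0, -0.5, 0.7]
width: 60.0
finger_force: 0.0
```

Run:
```python
from h import *
th=.093;R=np.array([[np.cos(th),-np.sin(th)],[np.sin(th),np.cos(th)]]);t=np.array([499.5,-106.5])
for n,b in(("side",(333,250,385,285)),("top",(385,165,420,215))):
    p=window(n,b);print(p,R.T@(ray(n,p,30)-t))
im=r.read_camera("side")
def up(a,k): 
    a=cv2.resize(a,None,fx=k,fy=k,interpolation=cv2.INTER_CUBIC); return np.clip(255*(a/255.)**.6,0,255).astype(np.uint8)
cv2.imwrite("pics/c5.png",up(im[210:300,275:400,::-1],6))
```

```text
[360.82781457 263.        ] [ 54.53752369 -26.23180136]
[399.14788732 178.70422535] [ 52.91679729 -25.4651506 ]
```

View pics/c5.png

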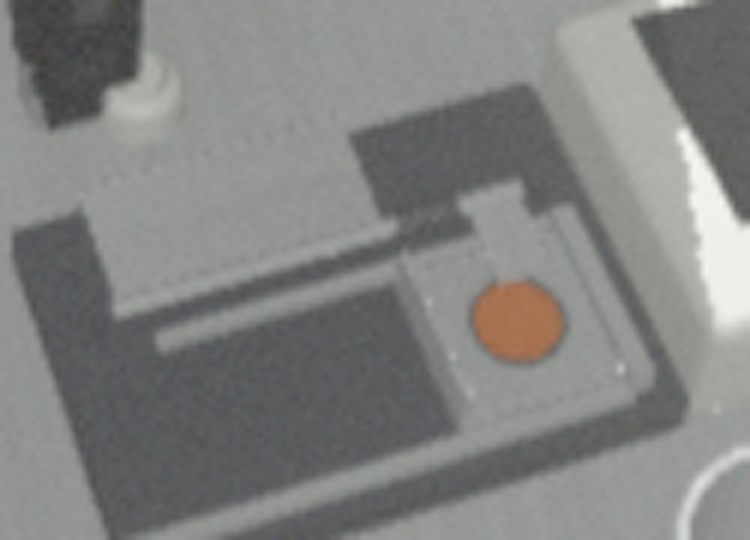

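The holder sits flush against the stop with its window at about (518, 320) in the crop, and the jaw rests on its edge at about (505, 255). The press bar is back up and the arm is clear.

```bash
python3 -c "
from cell import r
print(r.close_job())"
```

```text
the job is handed in; nothing more can be done
None
```

I pushed the holder home against the stop with the clip held open, released the clip so its jaw came down on the holder, and handed the job in with the arm clear; no pass or fail verdict was returned.

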